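# Open the vaccine cool box

## Robot

A 6-joint arm with a two-finger parallel gripper is mounted at the origin on the work surface. World frame = base frame: x ahead of the robot, y to its left, z up, the work surface at z = 0. Lengths are in mm, angles in rad, forces in N, time in s.
With the tool pointing down it reaches from about 350 to 775 mm from the base axis. Payload 7.3 kg.
Tool frame: the origin (TCP) lies midway between the tips of the shut fingers; the grasp point (between the pads) lies 19 mm behind it; x points along the fingers, y is the direction in which the jaws open and shut, and the axes are right-handed (so a half turn about x gives the same grasp; the last joint's range is limited). The gripper opens to 92 mm and grips with 3 to 60 N. Pads are 19 mm wide; open, the fingers measure 130 mm over their backs; the gripper's body (75 mm by 190 mm) begins 47 mm behind the grasp point.
Start: joints at [1.007, 0.342, 1.524, -0, 1.275, -0.146], TCP at [213.007, 479.867, 226.741] pointing down, gripper open.
Joint ranges: [-2.53, 2.53], [-0.77, 2.02], [0.04, 2.7], [-1, 4.14], [0.28, 2.66], [-3.11, 3.11]. Speed limits (rad/s): [2.57, 2.57, 3.14, 3.14, 3.14, 3.14].

## Interface

Orientations are given as [roll, pitch, yaw] about the fixed x, y, z axes, in that order (R = Rz(yaw) Ry(pitch) Rx(roll)).
In Python, from plant import get_obs, capture, close_job gives the robot as it stands. The module is installed in compiled form; this text tells all that it offers.
- The arm moves only by the tool send_rows, never from a script. Its argument "moves" is a list of rows, each a list of 4 numbers: the shift along the tool's x, y, z in mm, then the turn about the tool's x in degrees. In form: [[tx, ty, tz, yaw], ...]. A call has 1 to 8 rows; each row shifts and turns the commanded pose from where the row before left it, along the tool's axes as they then stand; what a row does not reach is not made up. A row lasts 1/8 s, in which the tool goes at most 62.5 mm and 10.7 degrees, less where a joint would pass 70% of its speed; a pose out of reach is approached as far as the arm can. A call with a gripper value outside its range is refused whole. "hand" is the opening, from 0 (shut) to 1 (fully open), set as the call begins (left out, the last holds). The fingers move at their own pace and stop on an object; the grip force is fixed at half the most. Time passes only in rows, so rows that do not move let the fingers close. It gives the time, the measured TCP pose, the force and the opening at its end, in the units of the state.
- get_obs(): the state, without advancing time (a new reading comes with each control period).
- capture(name): name is "scene" or "top"; returns a dict with "image" (420x560x3 uint8, red, green, blue), "K" (3x3 intrinsics, pixels), "position" and "attitude" of the camera in the world. Camera axes: x right, y down, z forward; pixel columns grow to the right and rows downward; lengths in mm; the calibration is good to about 2 mm. A picture is of the moment at which its call begins. There is no depth.
- close_job(): hands the job in, once; it reports no verdict.
The state is a dict: "time": time; "joint_positions": joint angles; "dq": joint speeds; "tau": joint torques, N m; "tool_pos": TCP position; "tcp_rot": TCP orientation; "contact_force": force on the tool from outside, world axes, zero at the start; "moment": the same for the moment, N m; "grip_width": finger opening in mm.
Only numpy, scipy, OpenCV 4.12 (cv2) and the standard library are available. Lean on these libraries where they do the work, as an engineer would, in place of code of your own. Each camera call takes 0.05 s, during which the arm holds its last target. There are 200 camera calls.

## Task

Get the vaccine cool box ready for the session: push its upright carrying handle over backwards (away from the front with the finger tab) until it hangs down behind the box, then push the lid up by its front tab and flip it right over so that it leans back open by its own weight. Use fingertips only: do not grip the handle or the lid, do not lift or shift the box, and leave the gel bottle, the vial and the syringe tray where they stand.

Things in the scene. Friction and masses are not known exactly. Their poses are not given: they have to be found in the camera images.
- coolbox: Loose, heavy (about 3 kg) insulated cool box: blue shell, white collar; 175 mm deep (x), 240 mm wide (y), rim 135 mm high, closed lid top at 163 mm. Origin: centre of its underside; -x is its front (the side with the lid's finger tab, facing the robot's right, -y of the world, within about 20 degrees), +x its back (hinge side), z up. Ice packs and vials inside lie below the rim.
- lid (a joint): Angle of the white lid, rad: 0 shut, grows as its front rises, 1.92 at its end stop, leaning 20 degrees back past upright. Axis: the box's y through lid_hinge. The lid weighs 0.36 kg and turns almost freely: released below about 1.35 it falls shut, beyond about 1.5 it falls open onto the stop. About 2 N at the tab raises it.
- lid_tab (a point): Centre of the finger tab projecting level from the lid's front at rim height: a plate 25 mm (x) by 120 mm (y) by 10 mm thick (z), turning with the lid; axes as the box's when shut. Its underside is 5 mm below this point, its front edge 12.5 mm in front (-x), the box's front face 12.5 mm behind. The space below the tab is free down to the table.
- lid_hinge (a point): Middle of the lid's hinge axis on the box's rear rim, 135 mm high, 187.5 mm behind lid_tab; turns with the lid. The lid slab is 175 mm deep from here, 244 mm wide, 28 mm thick. Its underside lies in the plane of the axis, flush with the tab's, but for a sealing plug 8 mm proud that reaches from 32 to 143 mm from the axis.
- handle (a joint): Angle of the carrying handle, rad: 0 upright over the lid, positive leaning to the box's back (+x), 1.92 at its end stop, hanging behind the box. Starts within 0.2 of upright and stays by friction; beyond about 0.35 it falls back to the stop by its own weight (90 g). Forward it stops at -0.4. Pivots at the box's sides: axis along y, 95 mm high, mid-depth. The open lid clears it.
- handle_bar (a point): Middle of the handle's blue grip bar: round, 16 to 19 mm thick, along the box's y, 280 mm long, 150 mm from the pivot axis (so 245 mm above the table when upright, 82 mm above the lid). Two flat arms at its ends run down outside the box.
- gel: Loose bystander: clear hand-gel bottle with a blue nozzle, 66 mm across, 179 mm tall, behind the box or beyond its far end. Origin: centre of its underside.
- vial: Loose bystander: small glass vial with a metal cap, 25 mm across, 51 mm tall, on the table off the box's front corner farther from the robot. Origin: centre of its underside.
- tray: Loose bystander: steel tray with three syringes, 180 by 80 mm, 24 mm high, long side along its x, behind the box or beyond its far end. Origin: centre of its underside.

How it is judged (in metres and radians):
On the way, in this order (a step that is already met when the one before it is completed fails the run):
1. the carrying handle hangs behind the box while the lid is still shut (value of joint handle above 1.7 rad and value of joint lid below 0.1 rad), for 0.2 s.
2. the lid has gone over past its balance point (value of joint lid above 1.6 rad), for 0.1 s.
At the end, for the whole second after the job is handed in: The lid leans open at its stop (hinge angle above 1.83 rad) and still, untouched; the handle hangs behind the box (above 1.7 rad); the box stands within 25 mm of where it was and upright, and gel bottle, vial and tray are within 20 mm of where they were (value of joint lid above 1.83 rad and value of joint handle above 1.7 rad and velocity of joint lid between -0.1 and 0.1 rad/s and distance of coolbox from where it was at the start of the episode below 0.025 m and linear speed of coolbox below 0.02 m/s and angle between coolbox's own z axis and vertical below 0.05 rad and distance of each of gel, vial, tray from where it was at the start of the episode below 0.02 m).
It fails at once if the box was lifted, tipped or shoved (distance of coolbox from where it was at the start of the episode above 0.04 m or angle between coolbox's own z axis and vertical above 0.12 rad).
It fails at once if the handle was taken between the fingers (x of the grasp point in the frame of handle_bar between -0.008 and 0.008 m and z of the grasp point in the frame of handle_bar between -0.008 and 0.008 m and y of the grasp point in the frame of handle_bar between -0.14 and 0.14 m).
It fails at once if the lid's tab was taken between the fingers (x of the grasp point in the frame of lid_tab between -0.0165 and 0.03 m and z of the grasp point in the frame of lid_tab between -0.005 and 0.005 m and y of the grasp point in the frame of lid_tab between -0.062 and 0.062 m).
It fails at once if the gel bottle, vial or tray was knocked over or carried off (distance of any of gel, vial, tray from where it was at the start of the episode above 0.04 m or angle between any of gel, vial's own z axis and vertical above 0.6 rad).
It also fails if it takes over 48 s, if anything falls off the work surface, if the arm or the gripper's body presses on something with over 40 N, if the wrist force passes 120 N, or if a joint passes its speed limit or range.

## Working session

There is one attempt and no reset: what is moved stays moved. The work goes in short steps, Python scripts to look and compute and a tool call to move; the robot and the scene stay as the last step left them, time stands still between calls to the robot, and variables do not carry over. Pictures are saved under pics/ and viewed, about 8 in all and at most 12, crops included, and the job is handed in when it is done.

Besides the shell and the picture viewer there is one more tool, called as name([rows], argument=value, ...), one row to a line, values as JSON. send_rows: Moves the arm, as the interface text tells. Its arguments: {"type":"object","properties":{"moves":{"type":"array","items":{"type":"array","items":{"type":"number"}}},"hand":{"type":"number"}},"required":["moves"]}

```bash
mkdir -p pics
python3 - <<'E'
from plant import *
import cv2,numpy as np
o=get_obs(); print({k:np.round(v,3).tolist() for k,v in o.items()})
for n in ("scene","top"):
    c=capture(n); cv2.imwrite(f"pics/{n}0.png",cv2.cvtColor(c["image"],cv2.COLOR_RGB2BGR))
    print(n,c["K"],c["position"],c["attitude"])
    np.savez(f"{n}0.npz",K=c["K"],p=c["position"],a=c["attitude"])
E
```

```text
{'time': 0.0, 'joint_positions': [1.007, 0.343, 1.525, 0.0, 1.275, -0.146], 'dq': [0.002, 0.001, 0.002, -0.001, 0.0, 0.0], 'tau': [0.0, -43.123, -24.423, 0.072, 0.056, -0.0], 'tool_pos': [212.765, 479.507, 226.041], 'tcp_rot': [-1.733, 1.569, -2.151], 'contact_force': [-0.068, 0.441, -0.459], 'moment': [-0.009, -0.019, 0.012], 'grip_width': 91.619}
scene [[536.33897909   0.         286.39675764]
 [  0.         536.33897909 210.96123834]
 [  0.           0.           1.        ]] [1345.22801926 -180.46594041  975.39213186] [-2.39990153e+00 -9.96600898e-04  1.21204208e+00]
top [[517.66827611   0.         271.21331813]
 [  0.         517.66827611 212.8986867 ]
 [  0.           0.           1.        ]] [ 408.36579416  114.68599015 1399.98016425] [-2.95174367 -0.00520784 -1.60149549]
```

View pics/scene0.png

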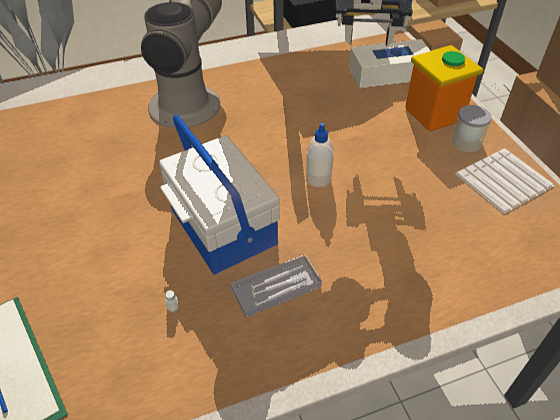

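View pics/top0.png

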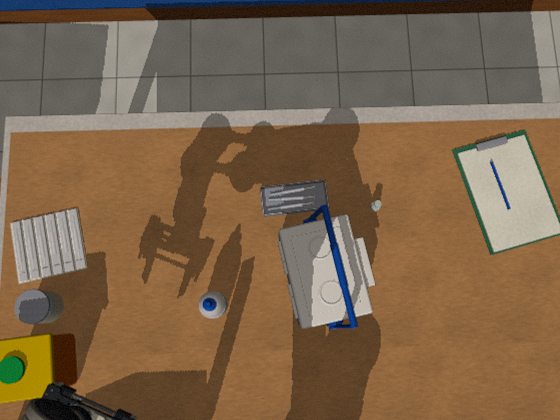

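Run:
```python
import cv2,numpy as np
a=cv2.imread("pics/top0.png")[195:335,270:385]; b=cv2.imread("pics/scene0.png")[110:280,150:290]
a=cv2.resize(a,None,fx=3.4,fy=3.4,interpolation=3);b=cv2.resize(b,None,fx=3,fy=3,interpolation=3)
c=np.zeros((520,820,3),np.uint8);c[:a.shape[0],:a.shape[1]]=a;c[:b.shape[0],395:395+b.shape[1]]=b
cv2.imwrite("pics/crop0.png",c[:,:800])
```

```text
(no output)
```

View pics/crop0.png

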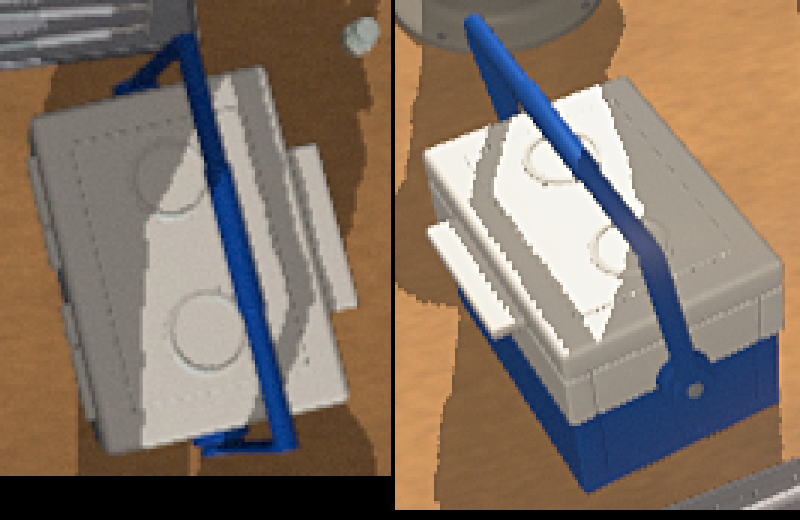

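```bash
cat > fit.py <<'E'
import numpy as np,cv2
from scipy.optimize import least_squares
from scipy.spatial.transform import Rotation as R
cams={n:np.load(f"{n}0.npz") for n in("scene","top")}
def proj(n,P):
    c=cams[n]; q=R.from_euler('xyz',c['a']).inv().apply(np.atleast_2d(P)-c['p']); q=q@c['K'].T; return q[:,:2]/q[:,2:]
def ray(n,uv,z):
    c=cams[n]; d=R.from_euler('xyz',c['a']).apply(np.linalg.inv(c['K'])@[*uv,1]); return c['p']+d*(z-c['p'][2])/d[2]
def world(p,P):
    return R.from_euler('z',p[2]).apply(P)+[p[0],p[1],0]
def bar(th,y): return [150*np.sin(th),y,95+150*np.cos(th)]
def model(p):
    return [[-87.5,-122,163],[-87.5,122,163],[87.5,122,163],[87.5,-122,163],[-112.5,-60,140],[-112.5,60,140],bar(p[3],-138),bar(p[3],138)]
E
python3 - <<'E'
from fit import *
top=np.array([(265,67),(348,402),(105,450),(32,120),(317,147),(355,307),(186,42),(288,446)])/3.4+[270,195]
sc=np.array([(568,360),(426,153),(630,80),(783,268),(497,337),(428,228),(655,250),(475,20)])-[395,0]; sc=sc/3+[150,110]
f=lambda p:np.r_[(proj("top",world(p,model(p)))-top).ravel(),(proj("scene",world(p,model(p)))-sc).ravel()]
s=least_squares(f,[400,80,1.4,0],loss='soft_l1'); p=s.x; print(p); print(np.round(f(p).reshape(2,-1,2),1).tolist())
np.save("p.npy",p)
for k,P in dict(tab=[-100,0,135],hinge=[87.5,0,135],bar=bar(p[3],0),b1=bar(p[3],140),b2=bar(p[3],-140)).items(): print(k,world(p,P).round(1))
print("gel",ray("top",(210,304),179),ray("scene",(321,130),179),"vial",ray("top",(376,205),51),"tray",[ray("top",u,24).round() for u in((263,215),(327,207),(325,181),(262,188))])
E
```

```text
[ 502.73629391  -22.61313607   39.45758116 -358.29739982]
[[[0.0, -1.3], [0.9, -0.2], [-0.1, 2.3], [-1.6, -1.6], [-0.7, -1.0], [0.5, -0.0], [-0.4, -1.3], [-0.7, 0.7]], [[-1.7, -0.7], [-1.3, -2.1], [0.0, -3.5], [2.0, -2.8], [-0.7, -0.5], [0.0, 0.9], [-1.1, 0.8], [0.6, 0.8]]]
tab [ 521.4 -120.9  135. ]
hinge [486.4  63.4 135. ]
bar [507.1 -45.5 243.2]
b1 [369.5 -71.6 243.2]
b2 [644.6 -19.4 243.2]
gel [431.62121507 249.80572716 179.        ] [450.33100156 242.32906107 179.        ] vial [ 680.38494797 -180.0106582    51.        ] tray [array([667., 122.,  24.]), array([684., -52.,  24.]), array([757., -51.,  24.]), array([742., 122.,  24.])]
```

```bash
cat >> fit.py <<'E'
def st():
    from plant import get_obs
    o=get_obs(); T=R.from_euler('xyz',o['tcp_rot']); return o,T
def rep(p,*targets):
    o,T=st(); B=R.from_euler('z',p[2])
    b=B.inv().apply(o['tool_pos']-np.array([p[0],p[1],0])); a=T.apply([0,1,0]); 
    d=(np.degrees(np.arctan2(a[1],a[0])-p[2]-np.pi/2)+90)%180-90
    print("t",round(o['time'],2),"box-frame tcp",b.round(1),"F box",B.inv().apply(o['contact_force']).round(1),"grip",round(float(o['grip_width']),1),"turn about tool x needed deg",round(d,1),"q",np.round(o['joint_positions'],2))
    for t in targets: print(t,"->tool shift",T.inv().apply(world(p,t)-o['tool_pos']).round(1))
E
python3 - <<'E'
from fit import *
p=np.load("p.npy"); p[2]%=2*np.pi; p[3]=(p[3]+np.pi)%(2*np.pi)-np.pi; np.save("p.npy",p); print(p)
rep(p,[-90,0,310])
print(st()[1].as_matrix().round(3))
E
```

```text
[ 5.02736294e+02 -2.26131361e+01  1.75846932e+00 -1.55837309e-01]
t 0.1 box-frame tcp [547.4 191.1 226.1] F box [ 0.1 -0.4  0.4] grip 91.9 turn about tool x needed deg 55.3 q [ 1.01  0.34  1.52 -0.    1.28 -0.15]
[-90, 0, 310] ->tool shift [ -83.4 -415.4  519.9]
[[-0.001  0.406  0.914]
 [-0.001  0.914 -0.406]
 [-1.    -0.001 -0.   ]]
```

send_rows([
  [-15,0,0,9.2],
  [-15,0,0,9.2],
  [-15,0,0,9.2],
  [-15,0,0,9.2],
  [-15,0,0,9.2],
  [-10,0,0,9.3],
], hand=0)

```text
time: 0.85
tool_pos: [213.0, 479.8, 312.1]
tcp_rot: [-0.925, 1.571, -2.313]
contact_force: [0.6, 0.7, -0.8]
grip_width: 36.2
```

```bash
python3 -c "
from fit import *
rep(np.load('p.npy'),[-90,0,310])"
```

```text
t 0.85 box-frame tcp [547.7 190.9 312.1] F box [ 0.6 -0.7 -0.8] grip 36.2 turn about tool x needed deg -0.3 q [1.01 0.29 1.36 0.   1.49 0.82]
[-90, 0, 310] ->tool shift [  2.1 194.2 636.7]
```

send_rows([
  [0,14,45,0],
  [0,14,45,0],
  [0,14,45,0],
  [0,14,45,0],
  [0,14,45,0],
  [0,14,45,0],
  [0,14,45,0],
  [0,14,45,0],
])

```text
time: 1.85
tool_pos: [390.6, 145.6, 311.6]
tcp_rot: [-2.057, 1.571, 2.843]
contact_force: [0.9, -0.2, 0.2]
grip_width: 0.5
```

send_rows([
  [0,14,45,0],
  [0,14,45,0],
  [0,14,45,0],
  [0,14,45,0],
  [0,13,45,0],
  [0,13,52,0],
  [0,0,0,0],
])

```text
time: 2.72
tool_pos: [523.1, -112.7, 310.3]
tcp_rot: [-1.818, 1.569, 3.078]
contact_force: [0.3, 0.4, -0.7]
grip_width: 0.5
```

```bash
python3 -c "
from fit import *
rep(np.load('p.npy'),[-90,0,215],[40,0,215])"
```

```text
t 2.73 box-frame tcp [-92.3  -3.2 310.3] F box [ 0.3 -0.4 -0.7] grip 0.5 turn about tool x needed deg -0.2 q [-0.36  0.31  1.34 -0.    1.49 -0.54]
[-90, 0, 215] ->tool shift [95.3 -3.  -2.2]
[40, 0, 215] ->tool shift [  95.3   -3.5 -132.2]
```

send_rows([
  [24,0,0,0],
  [24,0,0,0],
  [24,0,0,0],
  [23,-3,0,0],
  [0,0,-15,0],
  [0,0,-15,0],
  [0,0,-10,0],
  [0,0,-8,0],
])

```text
time: 3.72
tool_pos: [510.8, -62.2, 217.6]
tcp_rot: [1.123, 1.569, -0.259]
contact_force: [-0.0, -1.9, -0.1]
grip_width: 0.3
```

send_rows([
  [0,0,-8,0],
  [0,0,-8,0],
  [0,0,-8,0],
  [0,0,-8,0],
  [0,0,-8,0],
  [0,0,-8,0],
  [0,0,-8,0],
  [0,0,-8,0],
])

```text
time: 4.72
tool_pos: [498.6, 0.3, 216.7]
tcp_rot: [2.805, 1.571, 1.422]
contact_force: [-0.4, -1.8, -0.4]
grip_width: 0.6
```

```bash
python3 -c "
from fit import *
rep(np.load('p.npy'),[60,0,215])"
```

```text
t 4.72 box-frame tcp [ 2.330e+01 -2.000e-01  2.167e+02] F box [-1.7  0.7 -0.4] grip 0.6 turn about tool x needed deg 0.0 q [-0.15  0.3   1.61  0.    1.23 -0.34]
[60, 0, 215] ->tool shift [  1.7  -0.2 -36.7]
```

send_rows([
  [0,0,-8,0],
  [0,0,-8,0],
  [0,0,-8,0],
  [0,0,-8,0],
  [0,0,-8,0],
  [0,0,0,0],
  [0,0,0,0],
  [0,0,0,0],
])

```text
time: 5.72
tool_pos: [491.3, 38.8, 216.7]
tcp_rot: [1.141, 1.571, -0.243]
contact_force: [-0.4, -0.5, 0.1]
grip_width: 0.6
```

Run:
```python
from fit import *
from plant import capture
rep(np.load('p.npy'),[-160,0,215],[-140,0,118])
a=[cv2.cvtColor(capture(n)["image"],4) for n in("scene","top")]
cv2.imwrite("pics/h1.png",cv2.hconcat([a[0][90:390,100:400],a[1][100:400,200:500]]))
```

```text
t 5.72 box-frame tcp [ 6.250e+01 -2.000e-01  2.167e+02] F box [-0.4  0.5  0.1] grip 0.6 turn about tool x needed deg -0.0 q [-0.08  0.29  1.63 -0.    1.22 -0.26]
[-160, 0, 215] ->tool shift [ 1.700e+00 -2.000e-01  2.225e+02]
[-140, 0, 118] ->tool shift [ 9.870e+01 -2.000e-01  2.025e+02]
```

View pics/h1.png

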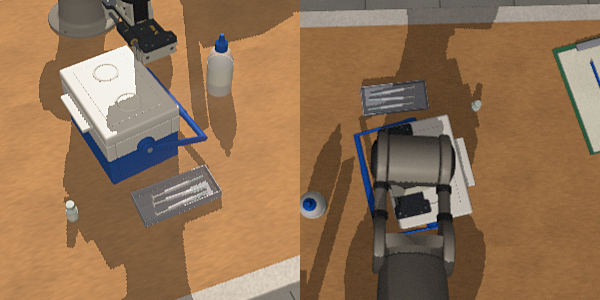

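send_rows([
  [0,0,40,0],
  [0,0,45,0],
  [0,0,45,0],
  [0,0,45,0],
  [0,0,32,0],
  [25,0,0,0],
  [37,0,0,0],
  [36,0,0,0],
])

```text
time: 6.82
tool_pos: [529.8, -164.7, 117.7]
tcp_rot: [1.089, 1.57, -0.295]
contact_force: [0.5, -0.2, 0.1]
grip_width: 0.5
```

send_rows([
  [0,0,-5,0],
  [0,0,-5,0],
  [0,0,-3,0],
  [0,0,-2,0],
  [0,0,0,0],
])

```text
time: 7.45
tool_pos: [527.3, -149.5, 119.3]
tcp_rot: [1.018, 1.57, -0.365]
contact_force: [0.4, 0.4, -0.2]
grip_width: 0.3
```

Run:
```python
from fit import *
from plant import capture
rep(np.load('p.npy'),[-122,0,118])
a=[cv2.cvtColor(capture(n)["image"],4) for n in("scene","top")]
f=lambda x:cv2.resize(x,None,fx=2.5,fy=2.5,interpolation=3)
cv2.imwrite("pics/t1.png",cv2.hconcat([f(a[0][90:310,130:290]),f(a[1][180:400,250:410])]))
```

```text
t 7.45 box-frame tcp [-129.2   -0.5  119.3] F box [ 0.3 -0.5 -0.2] grip 0.3 turn about tool x needed deg 0.0 q [-0.42  0.49  1.61  0.    1.04 -0.6 ]
[-122, 0, 118] ->tool shift [ 1.3 -0.5 -7.2]
```

View pics/t1.png

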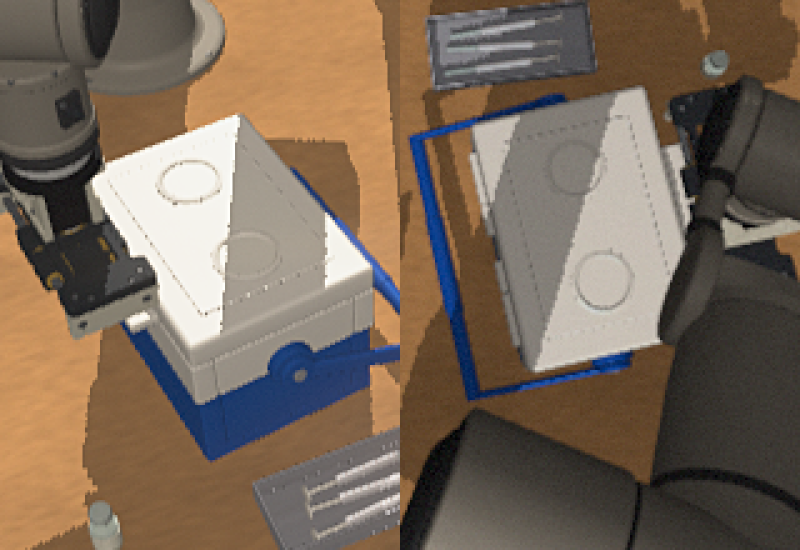

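send_rows([
  [0,0,-2,0],
  [0,0,-2,0],
  [0,0,-1,0],
  [0,0,-1,0],
  [0,0,0,0],
])

```text
time: 8.18
tool_pos: [526.1, -144.7, 118.7]
tcp_rot: [0.113, 1.569, -1.27]
contact_force: [-0.5, -5.8, -1.6]
grip_width: 0.4
```

send_rows([
  [0,0,-1,0],
  [0,0,-1,0],
  [0,0,0,0],
])

```text
time: 8.55
tool_pos: [526.2, -144.6, 119.2]
tcp_rot: [0.164, 1.566, -1.219]
contact_force: [-1.0, -12.8, -1.5]
grip_width: 0.0
```

send_rows([
  [0,0,-1,0],
  [0,0,-1,0],
  [0,0,0,0],
])

```text
time: 8.93
tool_pos: [526.2, -144.6, 119.6]
tcp_rot: [0.176, 1.562, -1.206]
contact_force: [-0.3, -19.6, -1.5]
grip_width: 0.3
```

send_rows([
  [-2,0,0,0],
  [-2,0,0,0],
  [-2,0,0,0],
  [-2,0,0,0],
  [0,0,0,0],
])

```text
time: 9.55
tool_pos: [526.1, -144.2, 127.7]
tcp_rot: [0.196, 1.563, -1.187]
contact_force: [-0.4, -18.3, -1.6]
grip_width: 0.4
```

Run:
```python
from fit import *
from plant import capture
rep(np.load('p.npy'))
a=[cv2.cvtColor(capture(n)["image"],4) for n in("scene","top")]
cv2.imwrite("pics/t2.png",cv2.resize(a[0][150:280,130:290],None,fx=4,fy=4,interpolation=3))
```

```text
t 9.55 box-frame tcp [-123.9   -0.3  127.7] F box [-17.9   3.8  -1.6] grip 0.4 turn about tool x needed deg 0.0 q [-0.4   0.47  1.61 -0.01  1.05 -0.59]
```

View pics/t2.png

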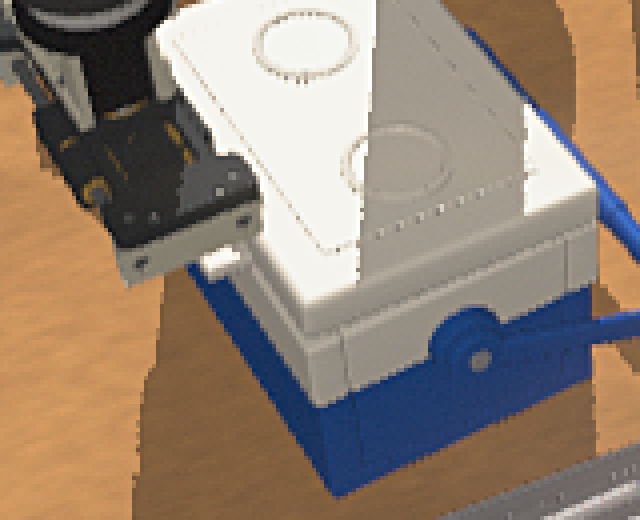

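Run:
```python
from fit import *
a=cv2.imread("pics/scene0.png"); b=cv2.resize(cv2.imread("pics/t1.png")[:,:400],(160,220),interpolation=cv2.INTER_AREA); c=cv2.resize(cv2.imread("pics/t2.png"),(160,130),interpolation=cv2.INTER_AREA)
g=lambda x:cv2.cvtColor(x,6).astype(np.float32)
A=g(a[150:280,130:290]);B=g(b[60:190]);C=g(c)
for n,(x,y,w,h) in dict(lidfront=(60,62,30,26),lidback=(125,35,22,22),tabend=(48,60,14,12),base=(75,100,30,26)).items():
    s=(slice(y,y+h),slice(x,x+w)); win=cv2.createHanningWindow((w,h),5)
    print(n,"0->1",cv2.phaseCorrelate(A[s],B[s],win),"1->2",cv2.phaseCorrelate(B[s],C[s],win))
p=np.load("p.npy")
q=lambda th:proj("scene",world(p,[87.5-175*np.cos(th)+28*np.sin(th),-122,135+175*np.sin(th)+28*np.cos(th)]))
print(q(0),q(.04))
```

```text
lidfront 0->1 ((-0.001317320804472999, -0.05198045325561118), 0.7531291437737736) 1->2 ((0.40731313230640787, -1.3738558134892305), 0.9312508318159315)
lidback 0->1 ((0.8119356584009179, -1.1152011019325805), 0.7625017174416118) 1->2 ((0.5449526401975202, -0.3096588992031908), 0.8655172234608067)
tabend 0->1 ((0.2478711366942381, -0.6552682220326345), 1.0960568838649325) 1->2 ((0.5643103338315179, -2.8846674624876876), 0.787961878379186)
base 0->1 ((-0.06535147792070362, 0.4505665559701999), 1.0513924857716501) 1->2 ((-0.002423120547540236, 0.291296933412454), 1.0105319099661745)
[[205.9653001  229.32166548]] [[206.15610963 226.78300458]]
```

send_rows([
  [-6,0,-0.3,0],
  [-6,0,-0.6,0],
  [-6,0,-0.8,0],
  [-6,0,-1.0,0],
  [0,0,0,0],
])

```text
time: 10.28
tool_pos: [525.6, -141.5, 152.2]
tcp_rot: [0.22, 1.562, -1.163]
contact_force: [-0.9, -17.0, 1.2]
grip_width: 0.4
```

send_rows([
  [-6,0,-1.2,0],
  [-6,0,-1.5,0],
  [-6,0,-1.8,0],
  [-6,0,-2,0],
  [0,0,0,0],
])

```text
time: 10.9
tool_pos: [524.5, -135.6, 176.7]
tcp_rot: [0.232, 1.561, -1.152]
contact_force: [-1.5, -17.9, 4.1]
grip_width: 0.4
```

Run:
```python
from fit import *
from plant import capture
rep(np.load('p.npy'))
a=[cv2.cvtColor(capture(n)["image"],4) for n in("scene","top")]
cv2.imwrite("pics/t3.png",cv2.resize(a[0][120:280,130:310],None,fx=3,fy=3,interpolation=3))
```

```text
t 10.9 box-frame tcp [-115.1   -0.3  176.7] F box [-17.3   4.8   4.1] grip 0.4 turn about tool x needed deg -0.0 q [-0.39  0.41  1.56 -0.01  1.16 -0.57]
```

View pics/t3.png

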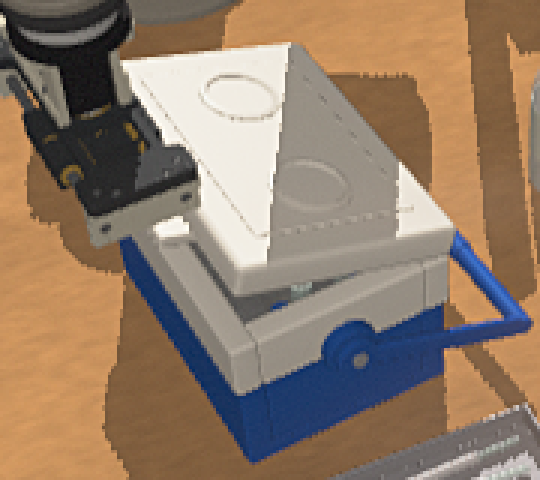

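send_rows([
  [-7,0,-2,0],
  [-7,0,-2.2,0],
  [-7,0,-2.6,0],
  [-7,0,-3,0],
  [-6,0,-3.3,0],
  [-6,0,-3.6,0],
  [-6,0,-4,0],
  [0,0,0,0],
])

```text
time: 12.0
tool_pos: [520.5, -114.7, 223.3]
tcp_rot: [0.262, 1.561, -1.122]
contact_force: [-1.8, -16.7, 8.5]
grip_width: 0.6
```

```bash
python3 -c "
from fit import *
rep(np.load('p.npy'))"
```

```text
t 12.0 box-frame tcp [-9.380e+01 -2.000e-01  2.233e+02] F box [-16.1   4.9   8.5] grip 0.6 turn about tool x needed deg -0.0 q [-0.36  0.36  1.51 -0.01  1.27 -0.54]
```

send_rows([
  [-9,0,-5,0],
  [-9,0,-6,0],
  [-8,0,-6.5,0],
  [-8,0,-7,0],
  [-7.5,0,-7.5,0],
  [-7,0,-8,0],
  [-6.5,0,-8.5,0],
  [-6,0,-9,0],
])

```text
time: 13.0
tool_pos: [508.7, -53.2, 282.0]
tcp_rot: [-3.076, 1.57, 1.825]
contact_force: [0.9, -1.7, 0.5]
grip_width: 0.3
```

```bash
python3 -c "
from fit import *
rep(np.load('p.npy'))
from plant import capture
cv2.imwrite('pics/t4.png',cv2.cvtColor(capture('scene')['image'],4)[60:320,80:360])"
```

```text
t 13.0 box-frame tcp [-3.11e+01 -2.00e-01  2.82e+02] F box [-1.9 -0.6  0.5] grip 0.3 turn about tool x needed deg 0.0 q [-0.25  0.28  1.46  0.    1.4  -0.44]
```

View pics/t4.png

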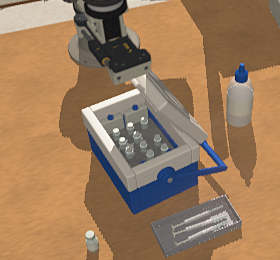

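send_rows([
  [-5,0,-9,0],
  [-5,0,-9,0],
  [-4,0,-9,0],
  [-4,0,-9,0],
  [-3,0,-9,0],
  [-2,0,-9,0],
  [-1,0,-9,0],
  [-1,0,-9,0],
])

```text
time: 14.05
tool_pos: [495.3, 17.5, 306.7]
tcp_rot: [-2.814, 1.571, 2.086]
contact_force: [0.4, -0.1, -0.1]
grip_width: 0.7
```

send_rows([
  [0,0,-9,0],
  [0,0,-9,0],
  [0,0,-9,0],
  [0,0,-9,0],
  [0,0,-9,0],
  [0,0,-9,0],
  [0,0,-6,0],
  [0,0,0,0],
])

```text
time: 15.05
tool_pos: [484.2, 76.2, 306.8]
tcp_rot: [1.714, 1.571, 0.331]
contact_force: [-0.0, 0.3, 0.2]
grip_width: 0.3
```

```bash
python3 -c "
from fit import *
rep(np.load('p.npy'))
from plant import capture
cv2.imwrite('pics/t5.png',cv2.cvtColor(capture('scene')['image'],4)[60:320,80:360])"
```

```text
t 15.05 box-frame tcp [ 1.005e+02 -2.000e-01  3.068e+02] F box [ 0.3 -0.   0.2] grip 0.3 turn about tool x needed deg 0.0 q [-0.    0.22  1.47  0.    1.45 -0.19]
```

View pics/t5.png

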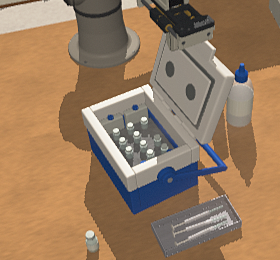

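send_rows([
  [0,0,20,0],
  [-20,0,40,0],
  [-20,0,45,0],
  [-20,0,45,0],
  [-10,0,45,0],
  [0,0,30,0],
  [0,0,0,0],
  [0,0,0,0],
])

```text
time: 16.1
tool_pos: [526.1, -144.9, 376.5]
tcp_rot: [-2.821, 1.57, 2.079]
contact_force: [0.2, 0.3, 0.0]
grip_width: 0.1
```

Run:
```python
from fit import *
from plant import capture
p=np.load('p.npy');rep(p)
a=[cv2.cvtColor(capture(n)["image"],4) for n in("scene","top")]
o=[cv2.imread(f"pics/{n}0.png") for n in("scene","top")]
g=lambda x:cv2.cvtColor(x,6).astype(np.float32)
for n,(x,y,w,h) in dict(gel=(305,120,30,70),vial=(160,285,24,30),tray=(230,255,95,60),base=(195,225,70,50)).items():
    s=(slice(y,y+h),slice(x,x+w)); print(n,np.round(cv2.phaseCorrelate(g(o[0])[s],g(a[0])[s],cv2.createHanningWindow((w,h),5))[0],2))
for th in(1.6,1.83,1.92):
    for n,im,c in(("scene",a[0],0),("top",a[1],1)):
        for y in(-122,122):
            q=proj(n,world(p,[87.5-175*np.cos(th)+28*np.sin(th),y,135+175*np.sin(th)+28*np.cos(th)]))[0]
            cv2.circle(im,tuple(int(v*16) for v in q),24,{1.6:(0,0,255),1.83:(0,200,255),1.92:(0,255,0)}[th],-1,4 and 16,4)
f=lambda x:cv2.resize(x,None,fx=2,fy=2,interpolation=3)
cv2.imwrite("pics/f.png",cv2.hconcat([f(a[0][80:330,150:350]),f(a[1][130:380,210:410])]))
```

```text
t 16.1 box-frame tcp [-1.245e+02 -1.000e-01  3.765e+02] F box [ 0.3 -0.3  0. ] grip 0.1 turn about tool x needed deg -0.0 q [-0.41  0.32  1.16  0.    1.67 -0.6 ]
gel [ 0.03 -0.01]
vial [0.14 0.13]
tray [-0.05  0.09]
base [0.06 0.  ]
```

View pics/f.png

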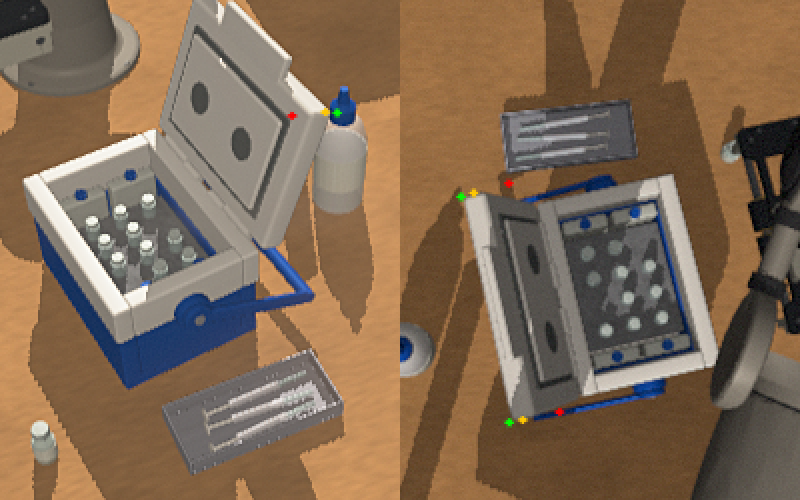

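Run:
```python
from fit import *
p=np.load('p.npy')
for th in (1.4,1.6,1.7,1.92): print(th,proj("scene",world(p,bar(th,-140))).round(1))
```

```text
1.4 [[309.4 204.8]]
1.6 [[309.7 213.6]]
1.7 [[309.1 218.3]]
1.92 [[305.8 228.9]]
```

The bar end projects to about (305.8, 228.9) px at 1.92 rad and I see it at (304, 228), so the handle is at its stop. Handing in.

```bash
python3 -c "
from plant import close_job
print(close_job())"
```

```text
the job is handed in; nothing more can be done
None
```

I handed the job in at about 16 s of the 48 s allowed. The handle hangs behind the box and the lid leans open. The job reported no verdict.

**What I did:** With the fingers shut, I pushed the handle bar backwards until it fell behind the box. The tool could only point straight down, so I could not get a fingertip under the tab. Instead I pressed the fingertips against the tab's front edge with about 20 N. I raised the lid by friction and followed its arc until it fell open, then drew the arm clear. I gripped nothing.

**Last checks:**
- **Handle:** its bar end appears at (304, 228) px in the scene picture. The model gives (305.8, 228.9) px at the 1.92 rad stop, so it is at or very near the stop.
- **Lid:** it stands open, untouched, with zero tool force. Its angle is only confirmed by picture. The rounded corners lie near or slightly inside the mark for 1.83 rad, so this check is rougher than the handle's. I take it to be at the stop because it falls there by its own weight and nothing is touching it.
- **Box, gel, vial and tray:** each shifted by 0.2 px or less from the first picture, which is well under 1 mm.

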